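Gauge the closed gap of a clamping head with a taper feeler

ROBOT

A 7-joint arm with a two-finger parallel gripper is mounted at the origin on the work surface. World frame = base frame: x ahead of the robot, y to its left, z up, the work surface at z = 0. Lengths are in m, angles in rad, forces in N, time in s.
With the tool pointing down it reaches from about 0.4 to 0.85 m from the base axis. Payload 4.5 kg.
Tool frame: the origin (TCP) lies between the finger pads; the fingertips stand r.tip_reach ahead of it and the grasp point (between the pads) lies 11 mm behind it (r.tip_reach is the distance from the TCP to the fingertips, in m); z points along the fingers, y is the line along which they close (so a half turn about z gives the same grasp; the last joint's range is limited). The gripper opens to 88 mm and grips with 3 to 60 N. Pads are 18 mm wide; open, the fingers measure 123 mm over their backs; the gripper's body (75 mm by 187 mm) begins 45 mm behind the grasp point.
Start: joints at [1.161, 0.689, -0.195, 1.565, 0.157, 0.902, -0.215], TCP at [0.268, -0.564, 0.247] pointing down, gripper open.
Joint ranges: [-3.01, 3.01], [-0.46, 2.08], [-1.47, 1.51], [0.13, 2.56], [-1, 4.14], [0.04, 2.09], [-2.66, 2.66]. Speed limits (rad/s): [2.57, 2.57, 3.14, 3.14, 3.14, 3.14, 3.14].

INTERFACE

Orientations are given as a unit quaternion [x, y, z, w].
In Python, from plant import r, vision, workorder gives the robot as it stands.
- The arm moves only by the tool drive_tool, never from a script. Its argument "targets" is a list of rows, each an object of numbers: "tx", "ty", "tz": the shift along the world's x, y, z in units of 0.03 m (1.0 is 0.03 m); "wx", "wy", "wz": the turn, a rotation vector about the world's x, y, z in units of 60 degrees (1.0 is 60 degrees); "claw": the opening, from -1 (shut) to 1 (fully open). A call has exactly 8 rows; each row shifts and turns the commanded pose from where the row before left it; what a row does not reach is not made up. A row lasts 1/10 s, in which the tool goes at most 50 mm and 8.59 degrees, less where a joint would pass 70% of its speed; a pose out of reach is approached as far as the arm can. A call with a number of a shift or a turn outside -1 to 1 is refused whole. A call with a gripper value outside its range is refused whole. The fingers move at their own pace and stop on an object; "force" is the grip in N (left out, the last holds). Time passes only in rows, so rows that do not move let the fingers close, or fill a call up. It gives the time, the measured TCP pose, the force, the opening and the grip force at its end, in the units of the state.
- r.get_state(): the state, without advancing time (a new reading comes with each control period).
- vision.snapshot(name): name is "scene" or "top" or "wrist"; returns a dict with "image" (480x640x3 uint8, blue, green, red), "range_z" (480x640 float32, m along the optical axis (not along the pixel's ray), 0 where there is no reading), "K" (3x3 intrinsics, pixels), "cam_to_world" (4x4, takes a point from camera to world coordinates). Camera axes: x right, y up, looking along -z (the intrinsics and any distortion apply to the point x, -y, -z); pixel columns grow to the right and rows downward; lengths in m; the calibration is good to about 2 mm. A picture is of the moment at which its call begins.
- workorder.finish_job(): hands the job in; it is judged then, once.
The state is a dict: "clock": time; "q": joint angles; "qd": joint speeds; "joint_torque": joint torques, N m; "tool_pos": TCP position; "eef_rot": TCP orientation; "contact_force": force on the tool from outside, world axes, zero at the start; "moment": the same for the moment, N m; "opening": opening from 0.0 (shut) to 1.0 (fully open); "finger_force": force on a finger pad.
Only numpy, scipy, OpenCV 4.12 (cv2) and the standard library are available. Lean on these libraries where they do the work, as an engineer would, in place of code of your own. Each camera call takes 0.05 s, during which the arm holds its last target. There are 200 camera calls.

TASK

Press the raised lever on the front of the clamping head all the way down, so that its jaw closes. Then take the taper feeler gauge by its wooden handle out of its block and slide the blade straight down between the head's two steel plates until it drags snugly on both, without forcing it. Finish while still holding the gauge upright and still at that depth, not letting go, and leave the other things on the bench alone.

Things in the scene. Friction and masses are not known exactly. Their poses are not given: they have to be found in the camera images.
- head: grey base of the clamping head, fixed, 130 (x) by 160 mm (y), side pillars 90 mm high. Origin: centre of its underside; its -x side (with the lever) faces roughly the robot. A dark frame on it carries two upright steel plates; the slot between them runs along the head's x. The frame floats up to 10 mm either way along the head's y on a soft spring (0.15 N/mm): the slot centres itself on a blade
- mouth (a point): middle of the slot (56 mm long) at the top of its parallel part, 105 mm above the bench; moves with the frame, axes as the head's. Above it the plates have flared lips, 15 mm high, opening to about 20 mm across y. The plates reach 48 mm below it; below them it is clear down to 12 mm above the bench. Slot width 3.9 to 5 mm (unknown) with the lever down, up to 14 mm with it up
- set_plate: the plate on the head's +y side of the slot, steel, fixed in the frame; origin on its inner face, at bench height
- jaw_plate: the sprung plate on the head's -y side of the slot, steel; closes towards the other as the lever goes down. A thing pushed between pushes it back: it starts to give at 3 N and stiffens by 6 N per mm, up to 4.5 mm. Origin on its inner face, at bench height
- lever (a joint): lever on the front of the head: 0 = raised (54 degrees above level, jaw open), 0.9 rad = all the way down at its stop (3 degrees above level, jaw closed). Stiff hinge (0.3 N m, 4 N at the tip) that stays where it is left. Its pivot runs along the head's y, 62 mm in front of the head's centre (head x = -62 mm), 85 mm high
- lever_tip (a point): centre of the lever's black ball, 20 mm across, 85 mm from the pivot; as the lever goes down it moves in an arc forward (to the head's -x) and down, from 154 mm to 89 mm high
- rack: wooden block, fixed, 90 mm (x) by 75 mm (y) by 95 mm high, with a slot in its top in which the gauge's blade hangs, the handle's underside resting on the top. Origin at the centre of its underside
- gauge_handle (a point): centre of the gauge's wooden handle, a block 34 mm (own x) by 22 mm (own y) by 52 mm high (own z up); 121 mm above the bench while it stands in the block. The gauge weighs 0.12 kg
- gauge_tip (a point): lower end of the gauge's steel blade, 110 mm below the handle's centre, axes as the handle's. The blade is 84 mm long, 20 mm wide (own x) and tapers in thickness (own y) from 2.5 mm at the tip to 6.7 mm at the handle, 1 mm per 20 mm; both faces alike, so it may go in either way round
- gauge: the whole gauge; origin at the blade's tip, z up along the blade to the handle
- mallet_mid (a point): middle of the head of a mallet lying on the bench, head 52 mm across and 100 mm long, handle 200 mm; bystander
- tin_mid (a point): middle of an open green tin pot with two side handles, 100 mm across, 75 mm high; bystander
- blank_mid (a point): middle of an eight-sided wooden blank standing upright, 64 mm across, 70 mm high; bystander
There are look-alikes about, which are no part of the job. Of the things shaped like the gauge, the bare steel one is meant.

How it is judged:
By the outcome, as a careful person would: the job done as asked, in the order asked, and still so for the second after the job is handed in, while the arm keeps its last pose, push and grip.
It also fails if it takes over 59 s, if anything falls off the work surface, if the arm or the gripper's body presses on something with over 40 N, if the wrist force passes 120 N, or if a joint passes its speed limit or range.

## Working session

There is one attempt and no reset: what is moved stays moved. The work goes in short steps, Python scripts to look and compute and a tool call to move; the robot and the scene stay as the last step left them, time stands still between calls to the robot, and variables do not carry over. Pictures are saved under pics/ and viewed, at most 10 in all, crops included, and the job is handed in when it is done.

Besides the shell and the picture viewer there is one more tool, called after "Emit:" as name(argument=value, ...), one argument or row to a line, values as JSON. drive_tool: Moves the arm, as the interface text tells. Its arguments: {"type":"object","properties":{"targets":{"type":"array","items":{"type":"object","properties":{"tx":{"type":"number"},"ty":{"type":"number"},"tz":{"type":"number"},"wx":{"type":"number"},"wy":{"type":"number"},"wz":{"type":"number"},"claw":{"type":"number"}}}},"force":{"type":"number"}},"required":["targets"]}

```bash
mkdir -p pics; ls; cat > h.py <<'E'
import numpy as np, cv2
from plant import r, vision, workorder
def snap(n,save=None):
    s=vision.snapshot(n)
    if save: cv2.imwrite('pics/'+save,s['image'])
    return s
def world(s,u,v,z=None):
    K=s['K'];M=s['cam_to_world'];u=np.asarray(u,float);v=np.asarray(v,float)
    d=np.stack([(u-K[0,2])/K[0,0],-(v-K[1,2])/K[1,1],-np.ones_like(u)],-1)
    if z is None:
        dd=s['range_z'][v.astype(int),u.astype(int)]
        return (d*dd[...,None])@M[:3,:3].T+M[:3,3]
    w=d@M[:3,:3].T; t=(z-M[2,3])/w[...,2]
    return M[:3,3]+w*t[...,None]
def cloud(s):
    v,u=np.mgrid[0:480,0:640]; return world(s,u,v)
E
python3 - <<'E'
from h import *
st=r.get_state(); print(st, r.tip_reach)
a=snap('scene','scene0.png');b=snap('top','top0.png')
for s in(a,b): print(s['K'],s['cam_to_world'].round(3))
np.savez('s0.npz',a=cloud(a),b=cloud(b))
E
```

```text
pics
{'clock': 0.0, 'q': array([ 1.16077399,  0.68995952, -0.19452235,  1.56631324,  0.15732385,
        0.90250339, -0.21509513]), 'qd': array([ 0.00187579, -0.00257561, -0.00119056,  0.00093184,  0.0003154 ,
       -0.00127276,  0.0013075 ]), 'joint_torque': array([ 4.13399530e-04, -5.27562654e+01, -1.26712896e+00, -1.53427434e+01,
       -5.27334970e-02,  6.63076426e-03,  1.54942113e-04]), 'tool_pos': array([ 0.26806852, -0.5639263 ,  0.24593371]), 'eef_rot': array([ 9.75466456e-01,  2.20146302e-01, -2.67018607e-04, -8.53681781e-04]), 'contact_force': array([ 0.26213966, -0.22451932, -0.09676832]), 'moment': array([0.00829936, 0.03575692, 0.0150474 ]), 'finger_force': 0.0, 'opening': 1.005258113659652} 0.008
[[444.58846457   0.         323.04816546]
 [  0.         444.58846457 247.33916546]
 [  0.           0.           1.        ]] [[ 0.306 -0.557  0.772  1.318]
 [ 0.952  0.173 -0.253 -0.249]
 [ 0.007  0.812  0.583  0.635]
 [ 0.     0.     0.     1.   ]]
[[557.90524539   0.         312.13022208]
 [  0.         557.90524539 245.50393003]
 [  0.           0.           1.        ]] [[-0.026  0.978 -0.207  0.334]
 [-1.    -0.025  0.008 -0.003]
 [ 0.003  0.207  0.978  1.42 ]
 [ 0.     0.     0.     1.   ]]
```

View pics/scene0.png

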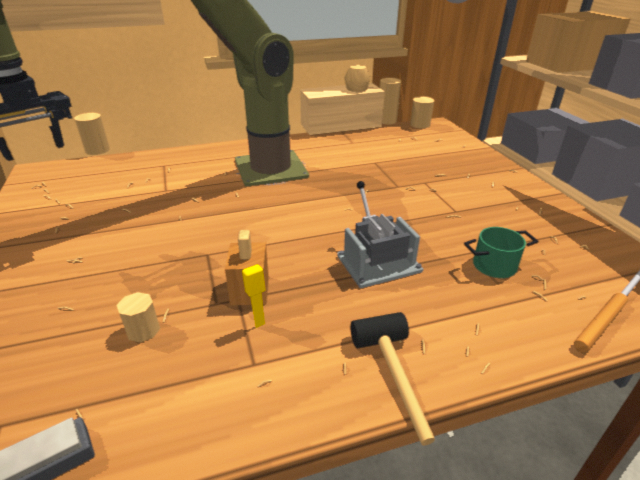

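View pics/top0.png

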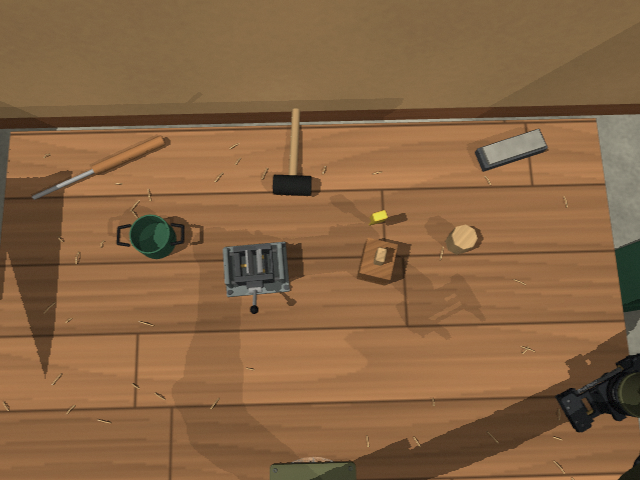

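The scene view shows the raised lever ball at (361,185), the head at (381,245), the rack with the wooden-handled gauge at (245,245), and a yellow gauge-like piece at (253,280). The top view shows the ball at (254,309), the head at (257,268), the wooden handle at (381,255), and the yellow one at (380,216).

Candidates for the gauge are the wooden handle in the rack (top 381,255), the yellow look-alike (380,216) and the file-like tool (100,168). I choose the first and will check it in one close crop.

```bash
cat > m.py <<'E'
from h import *
d=np.load('s0.npz');A=d['a'];B=d['b']
ia=cv2.imread('pics/scene0.png');ib=cv2.imread('pics/top0.png')
c1=cv2.resize(ib[195:305,340:420],None,fx=4,fy=4,interpolation=2)
c2=cv2.resize(ib[230:320,210:300],None,fx=4.889,fy=4.889,interpolation=2)
c3=cv2.resize(ia[220:330,210:290],None,fx=4,fy=4,interpolation=2)[:440]
cv2.imwrite('pics/crop.png',cv2.resize(np.hstack([c1,c2,c3]),(800,int(440*800/1080))))
def top(box,z0,z1,n):
    u0,u1,v0,v1=box; P=B[v0:v1,u0:u1]; m=((P[...,2]>z0)&(P[...,2]<z1)).astype(np.uint8)
    p=P[m>0]; 
    rc=cv2.minAreaRect(p[:,:2].astype(np.float32)*1000)
    print(n,len(p),p.mean(0).round(4),'rect',np.round(rc[0],1),np.round(rc[1],1),round(rc[2],1))
top((350,412,232,288),.135,.165,'handle')
top((350,412,232,288),.085,.105,'racktop')
top((365,395,205,232),.05,.3,'yellow')
top((240,268,295,320),.13,.18,'ball')
top((215,300,235,305),.08,.098,'pillars')
top((215,300,235,305),.10,.13,'frame')
top((215,300,235,305),.005,.13,'headall')
E
python3 m.py
```

```text
handle 141 [ 0.5781 -0.1724  0.1466] rect [ 579.1 -173.2] [21.9 34.3] 75.2
racktop 991 [ 0.577  -0.1722  0.0956] rect [ 579.6 -173.4] [75.4 92.5] 75.3
yellow 173 [ 0.6741 -0.1742  0.1283] rect [ 676.  -175.8] [23.8 33.8] 10.6
ball 80 [0.4615 0.1219 0.152 ] rect [464.4 121.4] [19. 30.] 78.4
pillars 988 [0.5669 0.1314 0.0906] rect [562.4 129.2] [116.7 144.4] 3.9
frame 484 [0.5675 0.1277 0.11  ] rect [549.7 128.2] [139.8  91. ] 4.0
headall 3384 [0.5663 0.1259 0.0593] rect [572.5 129.8] [217.5 185.4] 88.8
```

View pics/crop.png

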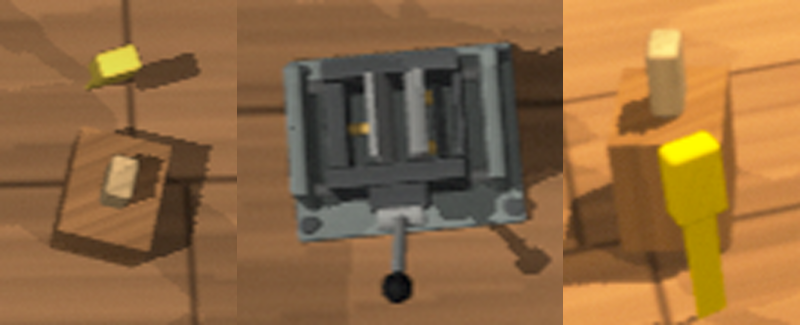

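The crop confirms the choice: the handle in the block is wooden, and the yellow piece standing behind it is the look-alike. The handle measures 22x34 mm at (0.579,-0.173), with its own x at -14.8°. The rack is 75x92 mm with its top at 0.0956, which fits the given sizes. The head's yaw is about +4° and the ball is at about (0.460,0.1215). I move to the lever first.

Emit:
drive_tool(
  targets=[
    {"tx": 0.6,"ty": 1,"wz": -0.045,"claw": -1},
    {"tx": 0.6,"ty": 1,"wz": -0.045,"claw": -1},
    {"tx": 0.6,"ty": 1,"wz": -0.045,"claw": -1},
    {"tx": 0.6,"ty": 1,"wz": -0.045,"claw": -1},
    {"tx": 0.6,"ty": 1,"wz": -0.045,"claw": -1},
    {"tx": 0.6,"ty": 1,"wz": -0.045,"claw": -1},
    {"tx": 0.6,"ty": 1,"wz": -0.045,"claw": -1},
    {"tx": 0.6,"ty": 1,"wz": -0.045,"claw": -1},
  ],
  force=20,
)

```text
validation failed for argument at $.ta...
```

Emit:
drive_tool(
  targets=[
    {"tx": 0.2,"ty": 1,"claw": -1},
    {"tx": 0.2,"ty": 1,"claw": -1},
    {"tx": 0.2,"ty": 1,"claw": -1},
    {"tx": 0.2,"ty": 1,"claw": -1},
    {"tx": 0.2,"ty": 1,"claw": -1},
    {"tx": 0.2,"ty": 1,"claw": -1},
    {"tx": 0.2,"ty": 1,"claw": -1},
    {"tx": 0.2,"ty": 1,"claw": -1},
  ],
)

```text
validation failed for argument at $.ta...
```

Emit:
drive_tool(
  targets=[
    {"ty": 0.8,"claw": -1},
    {"ty": 0.8,"claw": -1},
    {"ty": 0.8,"claw": -1},
    {"ty": 0.8,"claw": -1},
    {"ty": 0.8,"claw": -1},
    {"ty": 0.8,"claw": -1},
    {"ty": 0.8,"claw": -1},
    {"ty": 0.4,"claw": -1},
  ],
)

```text
validation failed for argument at $.ta...
```

The calls were refused, so I'll try again with every field given.

Emit:
drive_tool(
  targets=[
    {"tx": 0.6,"ty": 1.0,"tz": 0.0,"wx": 0.0,"wy": 0.0,"wz": -0.045,"claw": -1.0},
    {"tx": 0.6,"ty": 1.0,"tz": 0.0,"wx": 0.0,"wy": 0.0,"wz": -0.045,"claw": -1.0},
    {"tx": 0.6,"ty": 1.0,"tz": 0.0,"wx": 0.0,"wy": 0.0,"wz": -0.045,"claw": -1.0},
    {"tx": 0.6,"ty": 1.0,"tz": 0.0,"wx": 0.0,"wy": 0.0,"wz": -0.045,"claw": -1.0},
    {"tx": 0.6,"ty": 1.0,"tz": 0.0,"wx": 0.0,"wy": 0.0,"wz": -0.045,"claw": -1.0},
    {"tx": 0.6,"ty": 1.0,"tz": 0.0,"wx": 0.0,"wy": 0.0,"wz": -0.045,"claw": -1.0},
    {"tx": 0.6,"ty": 1.0,"tz": 0.0,"wx": 0.0,"wy": 0.0,"wz": -0.045,"claw": -1.0},
    {"tx": 0.6,"ty": 1.0,"tz": 0.0,"wx": 0.0,"wy": 0.0,"wz": -0.045,"claw": -1.0},
  ],
  force=20,
)

```text
clock: 0.9
tool_pos: [0.4128, -0.323, 0.2465]
eef_rot: [0.999, 0.032, -0.0, -0.0]
contact_force: [0.7, -0.6, -0.0]
opening: 0.295
finger_force: 0.0
```

Emit:
drive_tool(
  targets=[
    {"tx": 0.2,"ty": 1.0,"tz": 0.0,"wx": 0.0,"wy": 0.0,"wz": 0.0,"claw": -1.0},
    {"tx": 0.2,"ty": 1.0,"tz": 0.0,"wx": 0.0,"wy": 0.0,"wz": 0.0,"claw": -1.0},
    {"tx": 0.2,"ty": 1.0,"tz": 0.0,"wx": 0.0,"wy": 0.0,"wz": 0.0,"claw": -1.0},
    {"tx": 0.2,"ty": 1.0,"tz": 0.0,"wx": 0.0,"wy": 0.0,"wz": 0.0,"claw": -1.0},
    {"tx": 0.2,"ty": 1.0,"tz": 0.0,"wx": 0.0,"wy": 0.0,"wz": 0.0,"claw": -1.0},
    {"tx": 0.2,"ty": 1.0,"tz": 0.0,"wx": 0.0,"wy": 0.0,"wz": 0.0,"claw": -1.0},
    {"tx": 0.2,"ty": 1.0,"tz": 0.0,"wx": 0.0,"wy": 0.0,"wz": 0.0,"claw": -1.0},
    {"tx": 0.2,"ty": 1.0,"tz": 0.0,"wx": 0.0,"wy": 0.0,"wz": 0.0,"claw": -1.0},
  ],
)

```text
clock: 1.7
tool_pos: [0.4603, -0.0832, 0.2466]
eef_rot: [0.999, 0.033, -0.0, -0.0]
contact_force: [-0.3, -1.3, -0.7]
opening: 0.01
finger_force: 0.0
```

Emit:
drive_tool(
  targets=[
    {"tx": 0.0,"ty": 1.0,"tz": 0.0,"wx": 0.0,"wy": 0.0,"wz": 0.0,"claw": -1.0},
    {"tx": 0.0,"ty": 1.0,"tz": 0.0,"wx": 0.0,"wy": 0.0,"wz": 0.0,"claw": -1.0},
    {"tx": 0.0,"ty": 1.0,"tz": 0.0,"wx": 0.0,"wy": 0.0,"wz": 0.0,"claw": -1.0},
    {"tx": 0.0,"ty": 1.0,"tz": 0.0,"wx": 0.0,"wy": 0.0,"wz": 0.0,"claw": -1.0},
    {"tx": 0.0,"ty": 1.0,"tz": -0.4,"wx": 0.0,"wy": 0.0,"wz": 0.0,"claw": -1.0},
    {"tx": 0.0,"ty": 1.0,"tz": -0.5,"wx": 0.0,"wy": 0.0,"wz": 0.0,"claw": -1.0},
    {"tx": 0.0,"ty": 0.5,"tz": -0.5,"wx": 0.0,"wy": 0.0,"wz": 0.0,"claw": -1.0},
    {"tx": 0.0,"ty": 0.0,"tz": 0.0,"wx": 0.0,"wy": 0.0,"wz": 0.0,"claw": -1.0},
  ],
)

```text
clock: 2.5
tool_pos: [0.4591, 0.113, 0.2032]
eef_rot: [0.999, 0.036, -0.002, -0.0]
contact_force: [-0.3, -0.6, 0.9]
opening: 0.008
finger_force: 0.0
```

```bash
python3 - <<'E'
from h import *
print(r.get_state()['tool_pos'])
s=snap('wrist','w1.png');print(s['cam_to_world'].round(3),s['K'][0])
C=cloud(s);np.save('w1.npy',C)
hsv=s['image'].max(2)
m=(hsv<60)&(s['range_z']>0)&(C[...,2]>.13)&(C[...,2]<.17)
print(m.sum(),C[m].mean(0) if m.any() else '')
t=snap('top');P=cloud(t)[295:325,235:275];im=t['image'][295:325,235:275].max(2)
m=(P[...,2]>.13)&(P[...,2]<.17)&(im<60);print(m.sum(),P[m].mean(0),P[m].min(0),P[m].max(0))
E
```

```text
[0.45905325 0.11298396 0.20321276]
[[ 0.071  0.943  0.325  0.542]
 [-0.997  0.067  0.022  0.119]
 [-0.001 -0.325  0.946  0.34 ]
 [ 0.     0.     0.     1.   ]] [431.14444254   0.         323.57449257]
1277 [0.46068596 0.12318224 0.15475326]<stdin>:9: RuntimeWarning: Mean of empty slice.
  ret = um.true_divide(
Traceback (most recent call last):
ValueError: zero-size array to reduction operation minimum which has no identity
```

View pics/w1.png

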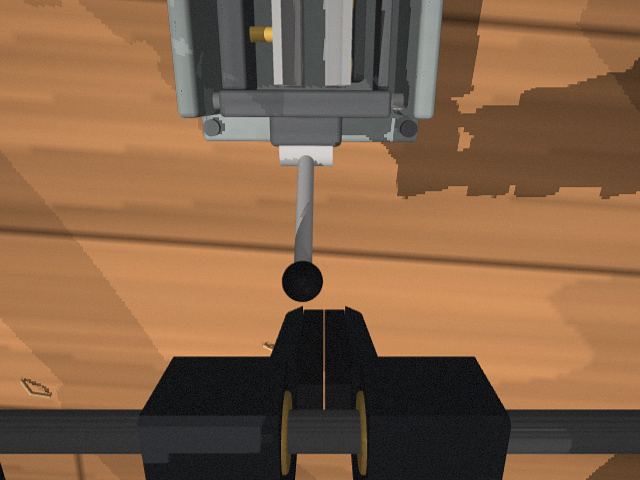

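The ball is centred at (302,281) in the wrist view, about (0.459,0.123), 10 mm to +y of the TCP. I now press it along the arc.

Emit:
drive_tool(
  targets=[
    {"tx": 0.0,"ty": 0.33,"tz": -0.4,"wx": 0.0,"wy": 0.0,"wz": 0.0,"claw": -1.0},
    {"tx": 0.0,"ty": 0.0,"tz": -0.4,"wx": 0.0,"wy": 0.0,"wz": 0.0,"claw": -1.0},
    {"tx": 0.0,"ty": 0.0,"tz": -0.3,"wx": 0.0,"wy": 0.0,"wz": 0.0,"claw": -1.0},
    {"tx": -0.34,"ty": -0.02,"tz": -0.29,"wx": 0.0,"wy": 0.0,"wz": 0.0,"claw": -1.0},
    {"tx": -0.29,"ty": -0.02,"tz": -0.34,"wx": 0.0,"wy": 0.0,"wz": 0.0,"claw": -1.0},
    {"tx": -0.23,"ty": -0.02,"tz": -0.38,"wx": 0.0,"wy": 0.0,"wz": 0.0,"claw": -1.0},
    {"tx": -0.17,"ty": -0.02,"tz": -0.41,"wx": 0.0,"wy": 0.0,"wz": 0.0,"claw": -1.0},
    {"tx": -0.11,"ty": 0.0,"tz": -0.43,"wx": 0.0,"wy": 0.0,"wz": 0.0,"claw": -1.0},
  ],
)

```text
clock: 3.4
tool_pos: [0.4238, 0.1169, 0.1159]
eef_rot: [0.999, 0.033, -0.002, 0.001]
contact_force: [-4.4, -1.3, 5.5]
opening: 0.005
finger_force: 2.7
```

Emit:
drive_tool(
  targets=[
    {"tx": -0.03,"ty": 0.0,"tz": -0.25,"wx": 0.0,"wy": 0.0,"wz": 0.0,"claw": -1.0},
    {"tx": 0.0,"ty": 0.0,"tz": -0.1,"wx": 0.0,"wy": 0.0,"wz": 0.0,"claw": -1.0},
    {"tx": 0.0,"ty": 0.0,"tz": 0.0,"wx": 0.0,"wy": 0.0,"wz": 0.0,"claw": -1.0},
    {"tx": 0.0,"ty": 0.0,"tz": 0.0,"wx": 0.0,"wy": 0.0,"wz": 0.0,"claw": -1.0},
    {"tx": 0.0,"ty": 0.0,"tz": 0.0,"wx": 0.0,"wy": 0.0,"wz": 0.0,"claw": -1.0},
    {"tx": 0.0,"ty": 0.0,"tz": 0.0,"wx": 0.0,"wy": 0.0,"wz": 0.0,"claw": -1.0},
    {"tx": 0.0,"ty": 0.0,"tz": 0.0,"wx": 0.0,"wy": 0.0,"wz": 0.0,"claw": -1.0},
    {"tx": 0.0,"ty": 0.0,"tz": 0.0,"wx": 0.0,"wy": 0.0,"wz": 0.0,"claw": -1.0},
  ],
)

```text
clock: 4.2
tool_pos: [0.423, 0.1171, 0.1064]
eef_rot: [0.999, 0.033, -0.002, 0.001]
contact_force: [-6.7, 0.0, 14.9]
opening: 0.003
finger_force: 7.5
```

Vertical force is 15 N at TCP z 0.106, against an expected 0.107 at the stop. I add a small nudge and then lift off.

Emit:
drive_tool(
  targets=[
    {"tx": 0.0,"ty": 0.0,"tz": -0.08,"wx": 0.0,"wy": 0.0,"wz": 0.0,"claw": -1.0},
    {"tx": 0.0,"ty": 0.0,"tz": 0.0,"wx": 0.0,"wy": 0.0,"wz": 0.0,"claw": -1.0},
    {"tx": 0.0,"ty": 0.0,"tz": 0.0,"wx": 0.0,"wy": 0.0,"wz": 0.0,"claw": -1.0},
    {"tx": 0.0,"ty": 0.0,"tz": 0.5,"wx": 0.0,"wy": 0.0,"wz": 0.0,"claw": -1.0},
    {"tx": 0.0,"ty": 0.0,"tz": 1.0,"wx": 0.0,"wy": 0.0,"wz": 0.0,"claw": -1.0},
    {"tx": 0.3,"ty": 0.0,"tz": 1.0,"wx": 0.0,"wy": 0.0,"wz": 0.0,"claw": -1.0},
    {"tx": 0.3,"ty": 0.0,"tz": 1.0,"wx": 0.0,"wy": 0.0,"wz": 0.0,"claw": -1.0},
    {"tx": 0.3,"ty": 0.0,"tz": 0.8,"wx": 0.0,"wy": 0.0,"wz": 0.0,"claw": -1.0},
  ],
)

```text
clock: 5.0
tool_pos: [0.4541, 0.1179, 0.2344]
eef_rot: [0.999, 0.033, 0.002, -0.0]
contact_force: [-0.2, 0.3, 0.3]
opening: 0.005
finger_force: 0.0
```

```bash
python3 - <<'E'
from h import *
st=r.get_state();print(st['tool_pos'],st['contact_force'])
s=snap('wrist','w2.png');C=cloud(s);np.save('w2.npy',C)
dark=s['image'].max(2)<60
m=dark&(C[...,2]>.08)&(C[...,2]<.105)&(C[...,0]<.47)
print('ball',m.sum(),np.median(C[m],0))
for z0,z1 in((.112,.13),(.101,.112),(.086,.096)):
    m=(C[...,2]>z0)&(C[...,2]<z1)&(abs(C[...,1]-.127)<.09)&(C[...,0]>.45)
    rc=cv2.minAreaRect(C[m][:,:2].astype(np.float32)*1000);print(z0,m.sum(),C[m].mean(0).round(4),rc)
E
```

```text
[0.4541445  0.11793943 0.23441903] [-0.15325515  0.31212224  0.28833239]
ball 552 [0.43143004 0.12102122 0.0959075 ]
0.112 2505 [0.5676 0.13   0.1169] ((567.504150390625, 129.97552490234375), (39.559932708740234, 29.20107078552246), 3.7007291316986084)
0.101 1229 [0.5683 0.1303 0.108 ] ((562.4569702148438, 148.0711669921875), (43.212608337402344, 57.19673538208008), 15.266875267028809)
0.086 9795 [0.5438 0.1368 0.0903] ((520.990966796875, 127.78152465820312), (142.4862518310547, 144.02114868164062), 3.730694532394409)
```

View pics/w2.png

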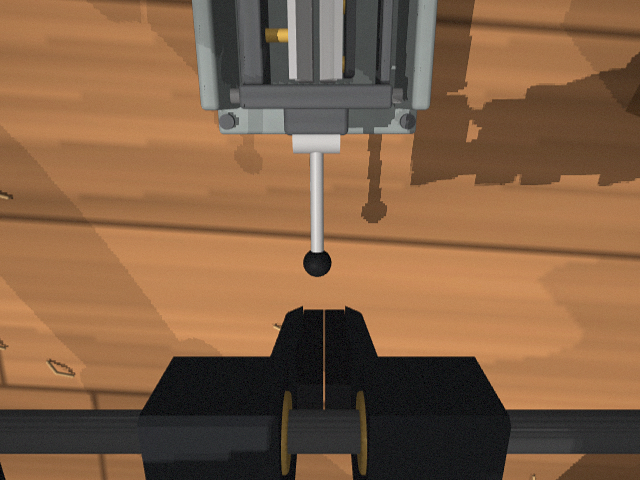

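The lever is down: the ball sits at (317,263) in the wrist view, at the height of its stop, and the jaw has closed. Next I go to the gauge.

Emit:
drive_tool(
  targets=[
    {"tx": 0.5,"ty": -1.0,"tz": 0.0,"wx": 0.0,"wy": 0.0,"wz": -0.04,"claw": 0.3},
    {"tx": 0.5,"ty": -1.0,"tz": 0.0,"wx": 0.0,"wy": 0.0,"wz": -0.04,"claw": 0.3},
    {"tx": 0.5,"ty": -1.0,"tz": 0.0,"wx": 0.0,"wy": 0.0,"wz": -0.04,"claw": 0.3},
    {"tx": 0.5,"ty": -1.0,"tz": 0.0,"wx": 0.0,"wy": 0.0,"wz": -0.04,"claw": 0.3},
    {"tx": 0.5,"ty": -1.0,"tz": 0.0,"wx": 0.0,"wy": 0.0,"wz": -0.04,"claw": 0.3},
    {"tx": 0.5,"ty": -1.0,"tz": 0.0,"wx": 0.0,"wy": 0.0,"wz": -0.04,"claw": 0.3},
    {"tx": 0.5,"ty": -1.0,"tz": 0.0,"wx": 0.0,"wy": 0.0,"wz": -0.04,"claw": 0.3},
    {"tx": 0.5,"ty": -1.0,"tz": 0.0,"wx": 0.0,"wy": 0.0,"wz": -0.03,"claw": 0.3},
  ],
)

```text
clock: 5.85
tool_pos: [0.5733, -0.1239, 0.2321]
eef_rot: [0.992, -0.13, 0.001, 0.0]
contact_force: [-0.2, -0.0, 0.3]
opening: 0.648
finger_force: 0.0
```

Emit:
drive_tool(
  targets=[
    {"tx": 0.17,"ty": -0.85,"tz": 0.0,"wx": 0.0,"wy": 0.0,"wz": 0.0,"claw": 0.3},
    {"tx": 0.0,"ty": -0.85,"tz": 0.0,"wx": 0.0,"wy": 0.0,"wz": 0.0,"claw": 0.3},
    {"tx": 0.0,"ty": 0.0,"tz": -0.5,"wx": 0.0,"wy": 0.0,"wz": 0.0,"claw": 0.3},
    {"tx": 0.0,"ty": 0.0,"tz": -0.5,"wx": 0.0,"wy": 0.0,"wz": 0.0,"claw": 0.3},
    {"tx": 0.0,"ty": 0.0,"tz": -0.5,"wx": 0.0,"wy": 0.0,"wz": 0.0,"claw": 0.3},
    {"tx": 0.0,"ty": 0.0,"tz": 0.0,"wx": 0.0,"wy": 0.0,"wz": 0.0,"claw": 0.3},
    {"tx": 0.0,"ty": 0.0,"tz": 0.0,"wx": 0.0,"wy": 0.0,"wz": 0.0,"claw": 0.3},
    {"tx": 0.0,"ty": 0.0,"tz": 0.0,"wx": 0.0,"wy": 0.0,"wz": 0.0,"claw": 0.3},
  ],
)

```text
clock: 6.65
tool_pos: [0.5781, -0.1734, 0.1881]
eef_rot: [0.992, -0.129, 0.001, 0.0]
contact_force: [-0.1, -0.0, 0.2]
opening: 0.644
finger_force: 0.0
```

```bash
python3 - <<'E'
from h import *
st=r.get_state();print(st['tool_pos'],st['eef_rot'],st['contact_force'])
s=snap('wrist','w3.png');C=cloud(s)
m=(C[...,2]>.143)&(C[...,2]<.152)&(np.hypot(C[...,0]-.579,C[...,1]+.173)<.03)
print(m.sum(),C[m].mean(0),cv2.minAreaRect(C[m][:,:2].astype(np.float32)*1000))
# plates, from the top camera
t=snap('top','top1.png');P=cloud(t)
for z0,z1 in((.112,.13),(.1,.112),(.085,.096)):
    m=(P[...,2]>z0)&(P[...,2]<z1)&(np.abs(P[...,1]-.13)<.09)&(abs(P[...,0]-.57)<.1)
    print(z0,m.sum(),P[m].mean(0),cv2.minAreaRect(P[m][:,:2].astype(np.float32)*1000))
E
```

```text
[ 0.57811164 -0.17335289  0.18806899] [ 9.91682396e-01 -1.28705396e-01  9.44155436e-04  2.33811019e-04] [-0.09313128 -0.0465176   0.19347638]
3017 [ 0.58023566 -0.17256576  0.14587572] ((579.3450927734375, -172.23733520507812), (21.8310604095459, 33.654048919677734), 74.36217498779297)
0.112 176 [0.57534069 0.12966192 0.1182607 ] ((576.0027465820312, 129.18008422851562), (56.227169036865234, 29.144786834716797), 4.193620681762695)
0.1 281 [0.57188477 0.13034565 0.10350082] ((564.0330810546875, 128.53424072265625), (110.93858337402344, 91.21949005126953), 3.828317642211914)
0.085 803 [0.56332027 0.13246311 0.0905596 ] ((546.4934692382812, 127.88288116455078), (149.95169067382812, 143.9637908935547), 4.122217178344727)
```

View pics/w3.png

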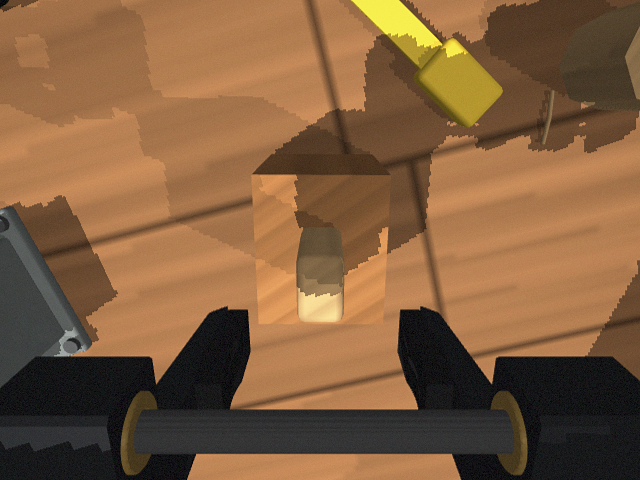

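The handle is centred between the open fingers, around (320,290), and the yellow one at (460,85) is well clear. I descend and grasp.

Emit:
drive_tool(
  targets=[
    {"tx": 0.04,"ty": 0.03,"tz": -0.7,"wx": 0.0,"wy": 0.0,"wz": 0.0,"claw": 0.3},
    {"tx": 0.0,"ty": 0.0,"tz": -0.7,"wx": 0.0,"wy": 0.0,"wz": 0.0,"claw": 0.3},
    {"tx": 0.0,"ty": 0.0,"tz": -0.7,"wx": 0.0,"wy": 0.0,"wz": 0.0,"claw": 0.3},
    {"tx": 0.0,"ty": 0.0,"tz": -0.35,"wx": 0.0,"wy": 0.0,"wz": 0.0,"claw": 0.3},
    {"tx": 0.0,"ty": 0.0,"tz": 0.0,"wx": 0.0,"wy": 0.0,"wz": 0.0,"claw": 0.3},
    {"tx": 0.0,"ty": 0.0,"tz": 0.0,"wx": 0.0,"wy": 0.0,"wz": 0.0,"claw": -1.0},
    {"tx": 0.0,"ty": 0.0,"tz": 0.0,"wx": 0.0,"wy": 0.0,"wz": 0.0,"claw": -1.0},
    {"tx": 0.0,"ty": 0.0,"tz": 0.0,"wx": 0.0,"wy": 0.0,"wz": 0.0,"claw": -1.0},
  ],
  force=35,
)

```text
clock: 7.55
tool_pos: [0.5793, -0.1723, 0.1149]
eef_rot: [0.992, -0.129, 0.001, 0.0]
contact_force: [-0.1, -0.1, -0.9]
opening: 0.401
finger_force: 0.0
```

Emit:
drive_tool(
  targets=[
    {"tx": 0.0,"ty": 0.0,"tz": 0.0,"wx": 0.0,"wy": 0.0,"wz": 0.0,"claw": -1.0},
    {"tx": 0.0,"ty": 0.0,"tz": 0.0,"wx": 0.0,"wy": 0.0,"wz": 0.0,"claw": -1.0},
    {"tx": 0.0,"ty": 0.0,"tz": 0.0,"wx": 0.0,"wy": 0.0,"wz": 0.0,"claw": -1.0},
    {"tx": 0.0,"ty": 0.0,"tz": 0.0,"wx": 0.0,"wy": 0.0,"wz": 0.0,"claw": -1.0},
    {"tx": 0.0,"ty": 0.0,"tz": 0.0,"wx": 0.0,"wy": 0.0,"wz": 0.0,"claw": -1.0},
    {"tx": 0.0,"ty": 0.0,"tz": 0.0,"wx": 0.0,"wy": 0.0,"wz": 0.0,"claw": -1.0},
    {"tx": 0.0,"ty": 0.0,"tz": 0.0,"wx": 0.0,"wy": 0.0,"wz": 0.0,"claw": -1.0},
    {"tx": 0.0,"ty": 0.0,"tz": 0.0,"wx": 0.0,"wy": 0.0,"wz": 0.0,"claw": -1.0},
  ],
)

```text
clock: 8.35
tool_pos: [0.5789, -0.1721, 0.1143]
eef_rot: [0.992, -0.129, 0.0, 0.0]
contact_force: [-0.4, 0.0, 5.0]
opening: 0.248
finger_force: 35.0
```

The grip is good: 21.8 mm opening and 35 N. I lift straight up.

Emit:
drive_tool(
  targets=[
    {"tx": 0.0,"ty": 0.0,"tz": 0.2,"wx": 0.0,"wy": 0.0,"wz": 0.0,"claw": -1.0},
    {"tx": 0.0,"ty": 0.0,"tz": 0.5,"wx": 0.0,"wy": 0.0,"wz": 0.0,"claw": -1.0},
    {"tx": 0.0,"ty": 0.0,"tz": 0.7,"wx": 0.0,"wy": 0.0,"wz": 0.0,"claw": -1.0},
    {"tx": 0.0,"ty": 0.0,"tz": 0.7,"wx": 0.0,"wy": 0.0,"wz": 0.0,"claw": -1.0},
    {"tx": 0.0,"ty": 0.0,"tz": 0.7,"wx": 0.0,"wy": 0.0,"wz": 0.0,"claw": -1.0},
    {"tx": 0.0,"ty": 0.0,"tz": 0.7,"wx": 0.0,"wy": 0.0,"wz": 0.0,"claw": -1.0},
    {"tx": 0.0,"ty": 0.0,"tz": 0.7,"wx": 0.0,"wy": 0.0,"wz": 0.0,"claw": -1.0},
    {"tx": 0.0,"ty": 0.0,"tz": 0.3,"wx": 0.0,"wy": 0.0,"wz": 0.0,"claw": -1.0},
  ],
)

```text
clock: 9.15
tool_pos: [0.5792, -0.1723, 0.2506]
eef_rot: [0.992, -0.129, 0.001, 0.0]
contact_force: [1.3, -0.6, -1.7]
opening: 0.247
finger_force: 35.0
```

Emit:
drive_tool(
  targets=[
    {"tx": 0.0,"ty": 0.4,"tz": 0.0,"wx": 0.0,"wy": 0.0,"wz": 0.04,"claw": -1.0},
    {"tx": 0.0,"ty": 0.8,"tz": 0.0,"wx": 0.0,"wy": 0.0,"wz": 0.04,"claw": -1.0},
    {"tx": 0.0,"ty": 0.8,"tz": 0.0,"wx": 0.0,"wy": 0.0,"wz": 0.04,"claw": -1.0},
    {"tx": 0.0,"ty": 0.8,"tz": 0.0,"wx": 0.0,"wy": 0.0,"wz": 0.04,"claw": -1.0},
    {"tx": 0.0,"ty": 0.8,"tz": 0.0,"wx": 0.0,"wy": 0.0,"wz": 0.04,"claw": -1.0},
    {"tx": 0.0,"ty": 0.8,"tz": 0.0,"wx": 0.0,"wy": 0.0,"wz": 0.04,"claw": -1.0},
    {"tx": 0.0,"ty": 0.8,"tz": 0.0,"wx": 0.0,"wy": 0.0,"wz": 0.04,"claw": -1.0},
    {"tx": 0.0,"ty": 0.8,"tz": 0.0,"wx": 0.0,"wy": 0.0,"wz": 0.04,"claw": -1.0},
  ],
)

```text
clock: 9.95
tool_pos: [0.5773, 0.0101, 0.2473]
eef_rot: [0.999, 0.041, -0.002, -0.0]
contact_force: [0.3, 0.6, -1.3]
opening: 0.244
finger_force: 35.0
```

Emit:
drive_tool(
  targets=[
    {"tx": 0.0,"ty": 0.8,"tz": 0.0,"wx": 0.0,"wy": 0.0,"wz": 0.0,"claw": -1.0},
    {"tx": 0.0,"ty": 0.8,"tz": 0.0,"wx": 0.0,"wy": 0.0,"wz": 0.0,"claw": -1.0},
    {"tx": 0.0,"ty": 0.8,"tz": 0.0,"wx": 0.0,"wy": 0.0,"wz": 0.0,"claw": -1.0},
    {"tx": 0.0,"ty": 0.8,"tz": 0.0,"wx": 0.0,"wy": 0.0,"wz": 0.0,"claw": -1.0},
    {"tx": 0.0,"ty": 0.6,"tz": 0.0,"wx": 0.0,"wy": 0.0,"wz": 0.0,"claw": -1.0},
    {"tx": 0.0,"ty": 0.2,"tz": 0.0,"wx": 0.0,"wy": 0.0,"wz": 0.0,"claw": -1.0},
    {"tx": 0.0,"ty": 0.0,"tz": 0.0,"wx": 0.0,"wy": 0.0,"wz": 0.0,"claw": -1.0},
    {"tx": 0.0,"ty": 0.0,"tz": 0.0,"wx": 0.0,"wy": 0.0,"wz": 0.0,"claw": -1.0},
  ],
)

```text
clock: 10.75
tool_pos: [0.5782, 0.1267, 0.2482]
eef_rot: [0.999, 0.038, -0.001, 0.001]
contact_force: [-0.2, -0.7, -1.7]
opening: 0.246
finger_force: 35.0
```

```bash
python3 - <<'E'
from h import *
st=r.get_state();print(st['tool_pos'],st['eef_rot'],st['contact_force'],st['opening'])
w=snap('wrist','w4.png');s=snap('scene','scene1.png')
C=cloud(s)
m=(C[...,2]>.13)&(C[...,2]<.2)&(np.abs(C[...,0]-.576)<.05)&(np.abs(C[...,1]-.129)<.05)
print(m.sum())
v,u=np.nonzero(m)
if m.any():
  for z in np.arange(.13,.2,.01):
    k=m&(abs(C[...,2]-z)<.005); 
    if k.any(): print(round(z,3),C[k].mean(0).round(4),np.ptp(C[k],0).round(3))
  c=cv2.resize(s['image'][130:300,290:460],None,fx=2.8,fy=2.8,interpolation=2)
  d=w['image'][:340,:, :];d=cv2.resize(d,(320,476)) if 0 else cv2.resize(w['image'],(324,243))
  o=np.zeros((476,800,3),np.uint8);o[:,:476]=c;o[:243,476:]=d;cv2.imwrite('pics/c5.png',o)
E
```

```text
[0.5781884  0.12665966 0.24822415] [ 9.99263985e-01  3.83475122e-02 -6.51891763e-04  7.29623818e-04] [-0.24391238 -0.74885401 -1.71495261] 0.2455052627061047
153
0.14 [0.5804 0.1258 0.1441] [0.012 0.002 0.001]
0.15 [0.5804 0.1251 0.15  ] [0.023 0.004 0.009]
0.16 [0.5823 0.1256 0.16  ] [0.02  0.006 0.009]
0.17 [0.581  0.1252 0.1702] [0.02  0.005 0.01 ]
0.18 [0.5816 0.1253 0.1803] [0.022 0.006 0.008]
0.19 [0.5814 0.1248 0.19  ] [0.02  0.005 0.01 ]
0.2 [0.5831 0.1259 0.1975] [0.021 0.007 0.005]
```

View pics/c5.png

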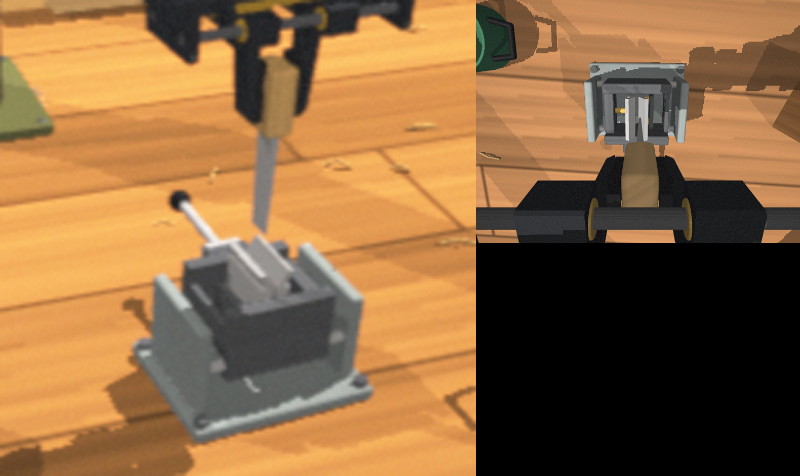

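The blade hangs vertical with its tip at z 0.144, as expected, and sits 2.5 mm to -y of the slot. I correct that and descend to about 20 mm of depth.

Emit:
drive_tool(
  targets=[
    {"tx": -0.06,"ty": 0.08,"tz": 0.0,"wx": 0.0,"wy": 0.0,"wz": 0.0,"claw": -1.0},
    {"tx": 0.0,"ty": 0.0,"tz": -0.3,"wx": 0.0,"wy": 0.0,"wz": 0.0,"claw": -1.0},
    {"tx": 0.0,"ty": 0.0,"tz": -0.3,"wx": 0.0,"wy": 0.0,"wz": 0.0,"claw": -1.0},
    {"tx": 0.0,"ty": 0.0,"tz": -0.3,"wx": 0.0,"wy": 0.0,"wz": 0.0,"claw": -1.0},
    {"tx": 0.0,"ty": 0.0,"tz": -0.2,"wx": 0.0,"wy": 0.0,"wz": 0.0,"claw": -1.0},
    {"tx": 0.0,"ty": 0.0,"tz": -0.1,"wx": 0.0,"wy": 0.0,"wz": 0.0,"claw": -1.0},
    {"tx": 0.0,"ty": 0.0,"tz": 0.0,"wx": 0.0,"wy": 0.0,"wz": 0.0,"claw": -1.0},
    {"tx": 0.0,"ty": 0.0,"tz": 0.0,"wx": 0.0,"wy": 0.0,"wz": 0.0,"claw": -1.0},
  ],
)

```text
clock: 11.65
tool_pos: [0.577, 0.1304, 0.2129]
eef_rot: [0.999, 0.039, 0.0, 0.0]
contact_force: [0.1, 0.2, -1.3]
opening: 0.245
finger_force: 35.0
```

Emit:
drive_tool(
  targets=[
    {"tx": 0.0,"ty": 0.0,"tz": -0.1,"wx": 0.0,"wy": 0.0,"wz": 0.0,"claw": -1.0},
    {"tx": 0.0,"ty": 0.0,"tz": -0.1,"wx": 0.0,"wy": 0.0,"wz": 0.0,"claw": -1.0},
    {"tx": 0.0,"ty": 0.0,"tz": -0.1,"wx": 0.0,"wy": 0.0,"wz": 0.0,"claw": -1.0},
    {"tx": 0.0,"ty": 0.0,"tz": -0.1,"wx": 0.0,"wy": 0.0,"wz": 0.0,"claw": -1.0},
    {"tx": 0.0,"ty": 0.0,"tz": -0.1,"wx": 0.0,"wy": 0.0,"wz": 0.0,"claw": -1.0},
    {"tx": 0.0,"ty": 0.0,"tz": -0.1,"wx": 0.0,"wy": 0.0,"wz": 0.0,"claw": -1.0},
    {"tx": 0.0,"ty": 0.0,"tz": -0.1,"wx": 0.0,"wy": 0.0,"wz": 0.0,"claw": -1.0},
    {"tx": 0.0,"ty": 0.0,"tz": 0.0,"wx": 0.0,"wy": 0.0,"wz": 0.0,"claw": -1.0},
  ],
)

```text
clock: 12.45
tool_pos: [0.5765, 0.1303, 0.1914]
eef_rot: [0.999, 0.039, -0.0, 0.0]
contact_force: [0.7, 0.3, -1.1]
opening: 0.249
finger_force: 35.0
```

The tip is about 17 mm deep and moving freely. I continue slowly and watch the vertical force.

Emit:
drive_tool(
  targets=[
    {"tx": 0.0,"ty": 0.0,"tz": -0.07,"wx": 0.0,"wy": 0.0,"wz": 0.0,"claw": -1.0},
    {"tx": 0.0,"ty": 0.0,"tz": -0.07,"wx": 0.0,"wy": 0.0,"wz": 0.0,"claw": -1.0},
    {"tx": 0.0,"ty": 0.0,"tz": -0.07,"wx": 0.0,"wy": 0.0,"wz": 0.0,"claw": -1.0},
    {"tx": 0.0,"ty": 0.0,"tz": -0.07,"wx": 0.0,"wy": 0.0,"wz": 0.0,"claw": -1.0},
    {"tx": 0.0,"ty": 0.0,"tz": 0.0,"wx": 0.0,"wy": 0.0,"wz": 0.0,"claw": -1.0},
    {"tx": 0.0,"ty": 0.0,"tz": 0.0,"wx": 0.0,"wy": 0.0,"wz": 0.0,"claw": -1.0},
    {"tx": 0.0,"ty": 0.0,"tz": 0.0,"wx": 0.0,"wy": 0.0,"wz": 0.0,"claw": -1.0},
    {"tx": 0.0,"ty": 0.0,"tz": 0.0,"wx": 0.0,"wy": 0.0,"wz": 0.0,"claw": -1.0},
  ],
)

```text
clock: 13.25
tool_pos: [0.5768, 0.1304, 0.1835]
eef_rot: [0.999, 0.039, 0.0, -0.0]
contact_force: [-0.4, 0.3, -1.4]
opening: 0.245
finger_force: 35.0
```

Emit:
drive_tool(
  targets=[
    {"tx": 0.0,"ty": 0.0,"tz": -0.03,"wx": 0.0,"wy": 0.0,"wz": 0.0,"claw": -1.0},
    {"tx": 0.0,"ty": 0.0,"tz": -0.03,"wx": 0.0,"wy": 0.0,"wz": 0.0,"claw": -1.0},
    {"tx": 0.0,"ty": 0.0,"tz": -0.03,"wx": 0.0,"wy": 0.0,"wz": 0.0,"claw": -1.0},
    {"tx": 0.0,"ty": 0.0,"tz": 0.0,"wx": 0.0,"wy": 0.0,"wz": 0.0,"claw": -1.0},
    {"tx": 0.0,"ty": 0.0,"tz": 0.0,"wx": 0.0,"wy": 0.0,"wz": 0.0,"claw": -1.0},
    {"tx": 0.0,"ty": 0.0,"tz": 0.0,"wx": 0.0,"wy": 0.0,"wz": 0.0,"claw": -1.0},
    {"tx": 0.0,"ty": 0.0,"tz": 0.0,"wx": 0.0,"wy": 0.0,"wz": 0.0,"claw": -1.0},
    {"tx": 0.0,"ty": 0.0,"tz": 0.0,"wx": 0.0,"wy": 0.0,"wz": 0.0,"claw": -1.0},
  ],
)

```text
clock: 14.05
tool_pos: [0.5768, 0.1303, 0.1807]
eef_rot: [0.999, 0.039, -0.0, 0.0]
contact_force: [0.7, -0.3, -1.5]
opening: 0.246
finger_force: 35.0
```

Emit:
drive_tool(
  targets=[
    {"tx": 0.0,"ty": 0.0,"tz": -0.02,"wx": 0.0,"wy": 0.0,"wz": 0.0,"claw": -1.0},
    {"tx": 0.0,"ty": 0.0,"tz": -0.02,"wx": 0.0,"wy": 0.0,"wz": 0.0,"claw": -1.0},
    {"tx": 0.0,"ty": 0.0,"tz": -0.02,"wx": 0.0,"wy": 0.0,"wz": 0.0,"claw": -1.0},
    {"tx": 0.0,"ty": 0.0,"tz": -0.02,"wx": 0.0,"wy": 0.0,"wz": 0.0,"claw": -1.0},
    {"tx": 0.0,"ty": 0.0,"tz": -0.02,"wx": 0.0,"wy": 0.0,"wz": 0.0,"claw": -1.0},
    {"tx": 0.0,"ty": 0.0,"tz": 0.0,"wx": 0.0,"wy": 0.0,"wz": 0.0,"claw": -1.0},
    {"tx": 0.0,"ty": 0.0,"tz": 0.0,"wx": 0.0,"wy": 0.0,"wz": 0.0,"claw": -1.0},
    {"tx": 0.0,"ty": 0.0,"tz": 0.0,"wx": 0.0,"wy": 0.0,"wz": 0.0,"claw": -1.0},
  ],
)

```text
clock: 14.85
tool_pos: [0.5768, 0.1303, 0.1777]
eef_rot: [0.999, 0.039, -0.0, 0.0]
contact_force: [-0.1, 0.5, -0.4]
opening: 0.244
finger_force: 35.0
```

Emit:
drive_tool(
  targets=[
    {"tx": 0.0,"ty": 0.0,"tz": -0.02,"wx": 0.0,"wy": 0.0,"wz": 0.0,"claw": -1.0},
    {"tx": 0.0,"ty": 0.0,"tz": -0.02,"wx": 0.0,"wy": 0.0,"wz": 0.0,"claw": -1.0},
    {"tx": 0.0,"ty": 0.0,"tz": -0.02,"wx": 0.0,"wy": 0.0,"wz": 0.0,"claw": -1.0},
    {"tx": 0.0,"ty": 0.0,"tz": -0.02,"wx": 0.0,"wy": 0.0,"wz": 0.0,"claw": -1.0},
    {"tx": 0.0,"ty": 0.0,"tz": -0.02,"wx": 0.0,"wy": 0.0,"wz": 0.0,"claw": -1.0},
    {"tx": 0.0,"ty": 0.0,"tz": 0.0,"wx": 0.0,"wy": 0.0,"wz": 0.0,"claw": -1.0},
    {"tx": 0.0,"ty": 0.0,"tz": 0.0,"wx": 0.0,"wy": 0.0,"wz": 0.0,"claw": -1.0},
    {"tx": 0.0,"ty": 0.0,"tz": 0.0,"wx": 0.0,"wy": 0.0,"wz": 0.0,"claw": -1.0},
  ],
)

```text
clock: 15.65
tool_pos: [0.5767, 0.1303, 0.1747]
eef_rot: [0.999, 0.039, -0.0, 0.0]
contact_force: [-0.8, 1.1, -1.1]
opening: 0.247
finger_force: 35.0
```

Emit:
drive_tool(
  targets=[
    {"tx": 0.0,"ty": 0.0,"tz": -0.02,"wx": 0.0,"wy": 0.0,"wz": 0.0,"claw": -1.0},
    {"tx": 0.0,"ty": 0.0,"tz": -0.02,"wx": 0.0,"wy": 0.0,"wz": 0.0,"claw": -1.0},
    {"tx": 0.0,"ty": 0.0,"tz": -0.02,"wx": 0.0,"wy": 0.0,"wz": 0.0,"claw": -1.0},
    {"tx": 0.0,"ty": 0.0,"tz": -0.02,"wx": 0.0,"wy": 0.0,"wz": 0.0,"claw": -1.0},
    {"tx": 0.0,"ty": 0.0,"tz": -0.02,"wx": 0.0,"wy": 0.0,"wz": 0.0,"claw": -1.0},
    {"tx": 0.0,"ty": 0.0,"tz": 0.0,"wx": 0.0,"wy": 0.0,"wz": 0.0,"claw": -1.0},
    {"tx": 0.0,"ty": 0.0,"tz": 0.0,"wx": 0.0,"wy": 0.0,"wz": 0.0,"claw": -1.0},
    {"tx": 0.0,"ty": 0.0,"tz": 0.0,"wx": 0.0,"wy": 0.0,"wz": 0.0,"claw": -1.0},
  ],
)

```text
clock: 16.45
tool_pos: [0.5768, 0.1304, 0.1717]
eef_rot: [0.999, 0.039, -0.0, 0.0]
contact_force: [0.2, 0.7, -1.9]
opening: 0.244
finger_force: 35.0
```

```bash
cat > f.py <<'E'
from h import *
F=[];M=[]
for i in range(8):
    vision.snapshot('wrist'); s=r.get_state(); F.append(s['contact_force']);M.append(s['moment'])
print('F',np.mean(F,0).round(2),np.std(F,0).round(2),'M',np.mean(M,0).round(3),s['tool_pos'].round(4),s['clock'])
E
python3 f.py
```

```text
F [ 0.33  0.28 -1.63] [0.36 0.17 0.47] M [ 0.114 -0.043 -0.019] [0.5768 0.1303 0.1717] 16.85
```

Emit:
drive_tool(
  targets=[
    {"tx": 0.0,"ty": 0.0,"tz": -0.02,"wx": 0.0,"wy": 0.0,"wz": 0.0,"claw": -1.0},
    {"tx": 0.0,"ty": 0.0,"tz": -0.02,"wx": 0.0,"wy": 0.0,"wz": 0.0,"claw": -1.0},
    {"tx": 0.0,"ty": 0.0,"tz": -0.02,"wx": 0.0,"wy": 0.0,"wz": 0.0,"claw": -1.0},
    {"tx": 0.0,"ty": 0.0,"tz": -0.02,"wx": 0.0,"wy": 0.0,"wz": 0.0,"claw": -1.0},
    {"tx": 0.0,"ty": 0.0,"tz": -0.02,"wx": 0.0,"wy": 0.0,"wz": 0.0,"claw": -1.0},
    {"tx": 0.0,"ty": 0.0,"tz": 0.0,"wx": 0.0,"wy": 0.0,"wz": 0.0,"claw": -1.0},
    {"tx": 0.0,"ty": 0.0,"tz": 0.0,"wx": 0.0,"wy": 0.0,"wz": 0.0,"claw": -1.0},
    {"tx": 0.0,"ty": 0.0,"tz": 0.0,"wx": 0.0,"wy": 0.0,"wz": 0.0,"claw": -1.0},
  ],
)

```text
clock: 17.65
tool_pos: [0.5769, 0.1303, 0.1688]
eef_rot: [0.999, 0.039, 0.0, 0.0]
contact_force: [0.5, 0.5, 1.0]
opening: 0.244
finger_force: 35.0
```

```bash
python3 f.py
```

```text
F [0.49 0.24 0.2 ] [0.43 0.7  0.42] M [ 0.057 -0.077 -0.043] [0.5768 0.1303 0.1688] 18.05
```

Vertical force has risen about 1.8 N above the free value, so the blade has just met the plates. I go 1.5 mm further to confirm the drag.

Emit:
drive_tool(
  targets=[
    {"tx": 0.0,"ty": 0.0,"tz": -0.01,"wx": 0.0,"wy": 0.0,"wz": 0.0,"claw": -1.0},
    {"tx": 0.0,"ty": 0.0,"tz": -0.01,"wx": 0.0,"wy": 0.0,"wz": 0.0,"claw": -1.0},
    {"tx": 0.0,"ty": 0.0,"tz": -0.01,"wx": 0.0,"wy": 0.0,"wz": 0.0,"claw": -1.0},
    {"tx": 0.0,"ty": 0.0,"tz": -0.01,"wx": 0.0,"wy": 0.0,"wz": 0.0,"claw": -1.0},
    {"tx": 0.0,"ty": 0.0,"tz": -0.01,"wx": 0.0,"wy": 0.0,"wz": 0.0,"claw": -1.0},
    {"tx": 0.0,"ty": 0.0,"tz": 0.0,"wx": 0.0,"wy": 0.0,"wz": 0.0,"claw": -1.0},
    {"tx": 0.0,"ty": 0.0,"tz": 0.0,"wx": 0.0,"wy": 0.0,"wz": 0.0,"claw": -1.0},
    {"tx": 0.0,"ty": 0.0,"tz": 0.0,"wx": 0.0,"wy": 0.0,"wz": 0.0,"claw": -1.0},
  ],
)

```text
clock: 18.85
tool_pos: [0.5768, 0.1303, 0.1673]
eef_rot: [0.999, 0.039, 0.0, 0.0]
contact_force: [0.2, 0.3, 1.0]
opening: 0.25
finger_force: 35.0
```

```bash
python3 f.py
```

```text
F [0.2  0.07 1.64] [0.38 0.37 0.39] M [-0.003 -0.028 -0.043] [0.5768 0.1303 0.1672] 19.25
```

Drag is now about 3.3 N with no sideways load, so the blade is snug without forcing. I take one last look before handing in.

```bash
python3 - <<'E'
from h import *
s=snap('scene');cv2.imwrite('pics/end.png',cv2.resize(s['image'][120:300,280:460],None,fx=3,fy=3,interpolation=2))
E
```

```text
(no output)
```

View pics/end.png

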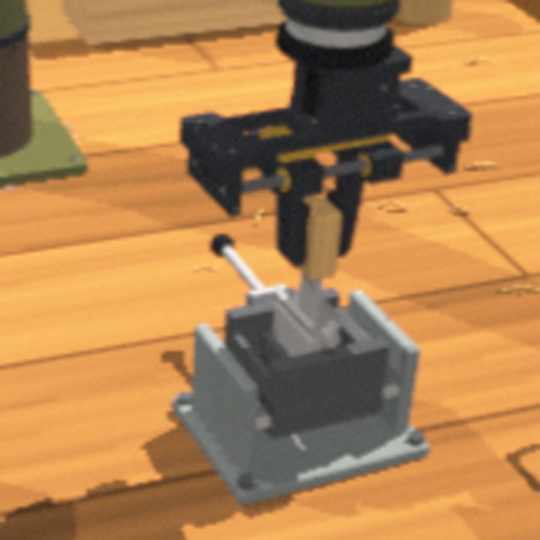

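The crop shows the lever down with its ball at (222,243), and the gauge upright in the grip at (322,235) with its blade between the plates.

```bash
python3 -c "
from h import *
print(workorder.finish_job())"
```

```text
the job is handed in; nothing more can be done
None
```

The job is handed in at about 19 s: the lever is pressed down to its stop, and the gauge is held upright and still about 41 mm deep in the slot with roughly 3 N of drag.

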